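Hang the weighted basket on the load tester and drop its lever

ROBOT

A 7-joint arm with a two-finger parallel gripper is mounted at the origin on the work surface. World frame = base frame: x ahead of the robot, y to its left, z up, the work surface at z = 0. Lengths are in m, angles in rad, forces in N, time in s.
With the tool pointing down it reaches from about 0.35 to 0.9 m from the base axis. Payload 19.9 kg.
Tool frame: the origin (TCP) lies between the finger pads; the fingertips stand 25 mm ahead of it and the grasp point (between the pads) lies 6 mm ahead of it; z points along the fingers, x is the direction in which the jaws open and shut, and the axes are right-handed (so a half turn about z gives the same grasp; the last joint's range is limited). The gripper opens to 85 mm and grips with 20 to 120 N. Pads are 22 mm wide; open, the fingers measure 114 mm over their backs; the gripper's body (76 mm by 85 mm) begins 54 mm behind the grasp point. The pads swing forward as they close: fully open they stand 13 mm farther back than shut.
Start: joints at [1.105, 0.417, -0.01, 1.614, 0.005, 1.111, -0.053], TCP at [0.257, -0.57, 0.225] pointing down, gripper open.
Joint ranges: [-2.81, 2.81], [-0.39, 2.02], [-1.27, 1.25], [0.06, 2.57], [-1.19, 4.33], [0.19, 2], [-2.82, 2.82]. Speed limits (rad/s): [1.89, 1.89, 2.39, 2.39, 3.01, 3.01, 3.01].

INTERFACE

Orientations are given as a unit quaternion [w, x, y, z].
In Python, from plant import bot gives the robot as it stands. The module is installed in compiled form; this text tells all that it offers.
- The arm moves only by the tool move_arm, never from a script. Its argument "series" is a list of rows, each a list of 3 entries, a list of its own where there are three numbers: the shift along the tool's x, y, z in mm, then the turn, a rotation vector about the tool's x, y, z in rad, then the finger opening in mm, from 0 to 85.4. In form: [[[dx, dy, dz], [wx, wy, wz], fingers], ...]. A call has 1 to 5 rows; each row shifts and turns the commanded pose from where the row before left it, along the tool's axes as they then stand; what a row does not reach is not made up. A row lasts 1/10 s, in which the tool goes at most 50 mm and 8.59 degrees, less where a joint would pass 70% of its speed; a pose out of reach is approached as far as the arm can. A call with a gripper value outside its range is refused whole. The fingers move at their own pace and stop on an object; "force" is the grip in N (left out, the last holds). Time passes only in rows, so rows that do not move let the fingers close. It gives the time, the measured TCP pose, the force and the opening at its end, in the units of the state.
- bot.read_state(): the state, without advancing time (a new reading comes with each control period).
- bot.capture(name): name is "side" or "top"; returns the picture (480x640x3 uint8, blue, green, red); there is no depth.
- bot.camera_params(name): a dict with "fov_y" (degrees; the focal length in pixels is half the picture's height over the tangent of half this angle, whatever the lens; pixels are square), "cx", "cy" (the principal point, pixels), "cam_to_world" (4x4, takes a point from camera to world coordinates). Camera axes: x right, y down, z forward; pixel columns grow to the right and rows downward; lengths in m; the calibration is good to about 2 mm. A picture is of the moment at which its call begins. camera_params takes no time and is no camera call.
- bot.sign_off(): hands the job in, once; it reports no verdict.
Trained networks look in the newest picture that a camera, given by its name, has taken for a name from the list of things; names that differ only in an ending like _2 or _b are one class to them, and where a whole thing is asked for, a point or a joint stands for the part that bears it (a point fixed in the world has none). Each returns a list of dicts, best first, with "conf" (0 to 1); they miss things now and then, are a little off and sometimes report something else, mostly with a low value. They report only what shows in the picture. A call takes as long as a camera call. They do not tell look-alikes from the thing itself.
- bot.boxes_of(camera, query): "extent" ([left, top, right, bottom] in pixels, round what is visible of it).
The state is a dict: "time_s": time; "joint_pos": joint angles; "joint_velocities": joint speeds; "effort": joint torques, N m; "position": TCP position; "orientation": TCP orientation; "wrist_force": force on the tool from outside, world axes, zero at the start; "wrist_torque": the same for the moment, N m; "opening": finger opening in m.
Only numpy, scipy, OpenCV 4.12 (cv2) and the standard library are available. Lean on these libraries where they do the work, as an engineer would, in place of code of your own. Each camera call takes 0.05 s, during which the arm holds its last target. There are 200 camera calls.

TASK

Hang the orange basket by its handle bar on the hook of the white load tester and let go of it, keeping it upright on the way; then press the tester's raised red lever fully down so that the tester takes the load. Leave the grey basket where it stands.

Things in the scene. Friction and masses are not known exactly. Their poses are not given: they have to be found in the camera images.
- orange_basket: Orange plastic basket, loose, about 0.35 kg: open tray 64 (its x) x 130 (its y) x 50 mm high, walls 4 mm, a steel disc fixed in the bottom (50 mm across, top at 26 mm), and a rigid arch handle: posts 12 x 8 mm at y = +-61 mm carry a straight level bar along y. Overall height 130 mm. Origin: centre of its underside, z up.
- orange_basket_handle (a point): Middle of the orange basket's handle bar, 125 mm above the underside; axes as the basket's. The bar runs along y, 130 mm long, section 10 x 10 mm, 114 mm free between the posts. The hook belongs under the bar's middle: gripping the bar about 35 mm off its middle leaves the hook room beside the fingers.
- grey_basket: Grey plastic basket, loose, same shape and weight as the orange one; not to be moved. The two baskets and the tester stand side by side in any order.
- tester: White load tester, fixed: base plate 180 x 160 x 12 mm (x -100 to +80), column, head 70 x 90 x 90 mm centred over the origin at z = 210 mm (top 255 mm, display on it 260 mm). From the head's front (-x) face a dark steel hook sticks out level along the tester's -x; the red lever is on the head's +y side. Origin: underside of the base below the head's centre, z up.
- hook_seat (a point): Seat for the bar: top of the hook's round prong (10 mm thick), at x = -112, z = 180 mm of the tester; axes as the tester's, the hook points to -x. Level from a collar (28 mm across) at x = +16 to x = -22 mm; then it turns up to a tip at x = -36 mm (outside -41), top 28 mm above the seat. The bar goes over the tip from -x, then down, lying across the hook; hung, its middle is 5 mm above here.
- lever (a joint): Angle of the tester's red lever, rad: 0 = fully raised (it points to the tester's -x and 0.75 rad above level), 0.95 = fully down on its stop (0.20 rad below level). Starts raised, between 0 and 0.25. Stays where it is left; about 2 N at its end moves it.
- lever_tip (a point): Centre of the red round grip on the lever's end (22 mm across, 30 mm long along the tester's y), 80 mm from the pivot, to be pressed from above. The pivot is at x = -10, y = +75, z = 235 mm of the tester, axis along y: the tip is at x = -10 - 80 cos(0.75 - angle), z = 235 + 80 sin(0.75 - angle) mm. These axes turn with the lever.
Not all that is in view belongs to the job. Of the things that look like the orange_basket, take the one that is farthest from the robot's base at the start.

How it is judged:
By the outcome, as a careful person would: the job done as asked, in the order asked, and still so for the second after the job is handed in, with the robot touching nothing.
It also fails if it takes over 64 s, if anything falls off the work surface, if the arm or the gripper's body presses on something with over 40 N, if the wrist force passes 120 N, or if a joint passes its speed limit or range.

## Working session

There is one attempt and no reset: what is moved stays moved. The work goes in short steps, Python scripts to look and compute and a tool call to move; the robot and the scene stay as the last step left them, time stands still between calls to the robot, and variables do not carry over. Pictures are saved under pics/ and viewed, about 8 in all and at most 12, crops included, and the job is handed in when it is done.

Besides the shell and the picture viewer there is one more tool, called after ">>>" as name(argument=value, ...) on one line, values as JSON. move_arm: Moves the arm, as the interface text tells. Its arguments: {"type":"object","properties":{"series":{"type":"array","items":{"type":"array"}},"force":{"type":"number"}},"required":["series"]}

```bash
mkdir -p pics; python3 - <<'E'
from plant import bot
import cv2,numpy as np
s=bot.read_state();print(s['time_s'],s['position'],s['orientation'],s['opening'])
for c in("side","top"):
    im=bot.capture(c);cv2.imwrite(f"pics/{c}0.png",im)
    p=bot.camera_params(c);print(c,p['fov_y'],p['cx'],p['cy'],np.round(p['cam_to_world'],4).tolist())
    for q in("orange_basket","grey_basket","tester","lever_tip"):
        print(q,[(np.round(b['extent']).tolist(),round(b['conf'],2)) for b in bot.boxes_of(c,q)])
E
```

```text
0.0 [ 0.25685222 -0.56935367  0.22441865] [-3.20723802e-04  8.40016221e-01 -5.42560868e-01 -5.91350226e-04] 0.08534924395403772
side 48.45293731641234 315.6443228320486 237.89279832705898 [[-0.9976, -0.044, 0.0534, 0.3746], [-0.0686, 0.5273, -0.8469, 1.0219], [0.0091, -0.8485, -0.5291, 0.842], [0.0, 0.0, 0.0, 1.0]]
orange_basket [([264.0, 268.0, 318.0, 323.0], 0.94), ([281.0, 308.0, 326.0, 405.0], 0.9), ([356.0, 346.0, 429.0, 435.0], 0.85), ([202.0, 251.0, 254.0, 333.0], 0.82), ([218.0, 163.0, 300.0, 265.0], 0.2), ([243.0, 169.0, 278.0, 191.0], 0.16)]
grey_basket [([243.0, 169.0, 277.0, 193.0], 0.73), ([181.0, 313.0, 232.0, 405.0], 0.72)]
tester [([222.0, 166.0, 300.0, 266.0], 0.95)]
lever_tip [([242.0, 169.0, 280.0, 187.0], 0.54)]
top 50.07236086209092 324.0250977889726 239.7693830899354 [[0.0013, -0.989, 0.1477, 0.3024], [-0.9996, 0.003, 0.029, -0.0123], [-0.0291, -0.1477, -0.9886, 1.1111], [0.0, 0.0, 0.0, 1.0]]
orange_basket [([288.0, 130.0, 354.0, 183.0], 0.73), ([150.0, 303.0, 227.0, 366.0], 0.67), ([184.0, 226.0, 261.0, 268.0], 0.6), ([301.0, 185.0, 335.0, 256.0], 0.59)]
grey_basket [([177.0, 128.0, 252.0, 188.0], 0.88), ([398.0, 95.0, 494.0, 206.0], 0.42)]
tester [([397.0, 96.0, 497.0, 211.0], 0.79)]
lever_tip [([418.0, 128.0, 444.0, 166.0], 0.94)]
```

View pics/side0.png

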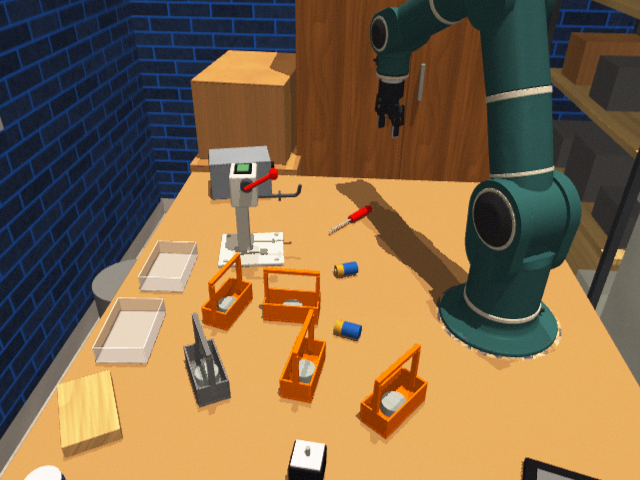

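View pics/top0.png

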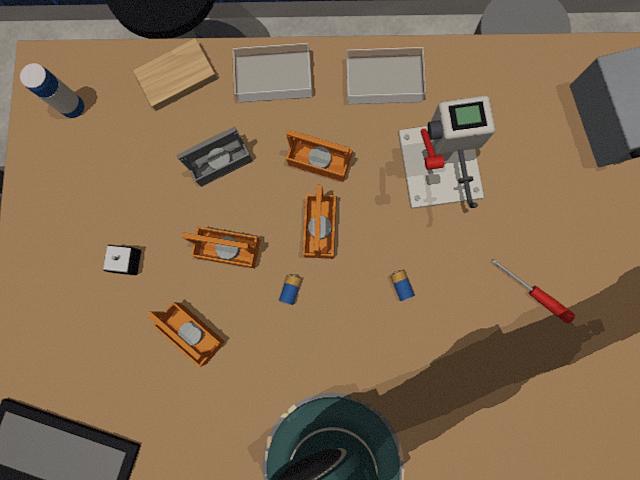

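Side view: the tester is at (245,205) with its hook toward (298,190), the lever grip is at (272,174), and the grey basket is at (207,360).

Things that could be taken for the orange basket, in top-view pixels: (320,158), (320,225), (226,247) and (188,333). The base is near (330,450), so (320,158) is the farthest. In the side view that is (228,292). I'll check it in a close crop.

```bash
cat > h.py <<'E'
import numpy as np,cv2
from plant import bot
def cam(c):
    p=bot.camera_params(c);f=240/np.tan(np.radians(p['fov_y']/2));return f,p['cx'],p['cy'],np.array(p['cam_to_world'])
def plane(c,u,v,z):
    f,cx,cy,T=cam(c);d=T[:3,:3]@[(u-cx)/f,(v-cy)/f,1];o=T[:3,3];return o+d*(z-o[2])/d[2]
def proj(c,P):
    f,cx,cy,T=cam(c);q=(np.atleast_2d(P)-T[:3,3])@T[:3,:3];return np.c_[cx+f*q[:,0]/q[:,2],cy+f*q[:,1]/q[:,2]]
def crop(c,im,x0,y0,w,h,k):
    return cv2.resize(im[y0:y0+h,x0:x0+w],None,fx=k,fy=k,interpolation=cv2.INTER_CUBIC)
E
python3 - <<'E'
from h import *
t=cv2.imread('pics/top0.png');s=cv2.imread('pics/side0.png')
a=np.hstack([crop('t',t,280,120,80,70,5),crop('t',t,395,90,100,125,4)[:350, :400]])
b=np.hstack([crop('s',s,195,250,70,90,3.3333333)[:250],crop('s',s,215,140,100,50,5)])
w=max(a.shape[1],b.shape[1])
o=np.zeros((600,800,3),np.uint8)
o[:350,:800]=a[:350,:800]
b0=crop('s',s,195,252,80,50,5);b1=crop('s',s,225,157,80,50,5)
o[350:600,:400]=b0;o[350:600,400:]=b1
cv2.imwrite('pics/c1.png',o)
E
```

```text
(no output)
```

View pics/c1.png

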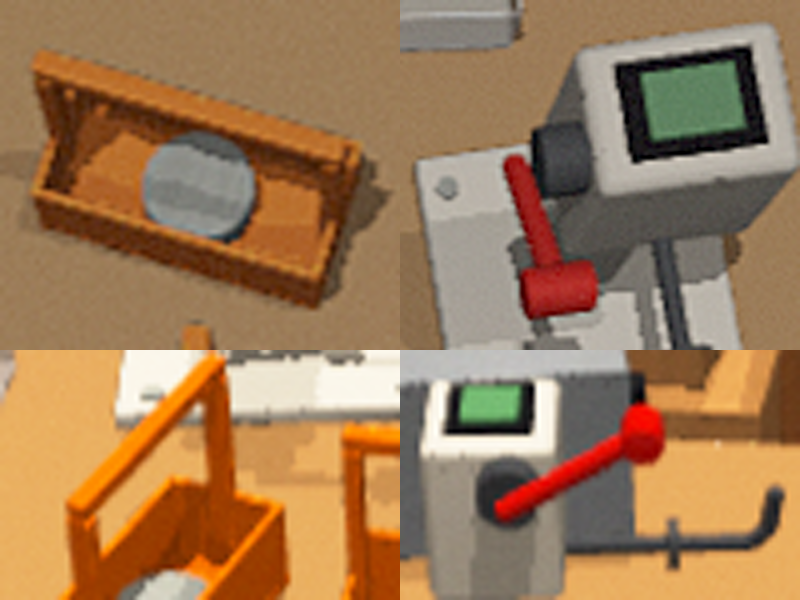

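The crop confirms it: orange, upright, bar from (287,132) to (352,150) in the top view, disc at (320,157). It also shows the tester's display at (470,117) and its hook and lever. Next I compute poses.

```bash
cat >> h.py <<'E'
from scipy.optimize import least_squares
def fit(obs,x0):
    # obs: list (cam,u,v,[local xyz]); pose x,y,yaw, z=0
    def W(p,l):
        c,s=np.cos(p[2]),np.sin(p[2]);return np.array([p[0]+c*l[0]-s*l[1],p[1]+s*l[0]+c*l[1],l[2]])
    def r(p): return np.concatenate([proj(c,W(p,l))[0]-[u,v] for c,u,v,l in obs])
    q=least_squares(r,x0,loss='soft_l1');return q.x,np.round(r(q.x).reshape(-1,2),1).tolist(),W
E
python3 - <<'E'
from h import *
a=plane('top',287,132.4,.13);b=plane('top',351.6,150,.13);print(a,b,np.linalg.norm(a-b))
print('disc',plane('top',320,157.4,.026), 'side bar',plane('side',210,282.6,.13),plane('side',239.4,253.6,.13))
m=(a+b)/2
yaw=np.arctan2(*(-(a-b)[:2]*[1,-1]) ) # bar dir = (-sin,cos)
yaw=np.arctan2(-(a-b)[0],(a-b)[1])
obs=[('top',287,132.4,[0,.065,.13]),('top',351.6,150,[0,-.065,.13]),('top',320,157.4,[0,0,.026]),('side',210,282.6,[0,.065,.13]),('side',239.4,253.6,[0,-.065,.13])]
p,r,_=fit(obs,[m[0],m[1],yaw]);print('basket',p,r)
for q in [(400,130),(408,207),(483,200)]:print('base',plane('top',*q,.012))
# tester
obs=[('top',470,116.75,[0,0,.26]),('top',400,130,[.08,.08,.012]),('top',409,207,[-.1,.08,.012]),('top',483,200,[-.1,-.08,.012]),('side',225+375/5,157+140/5,[-.148,0,.208])]
d=plane('top',470,116.75,.26)
for y0 in(0.,.1,-.1):
    p,r,W=fit(obs,[d[0],d[1],y0]);print('tester',p,r)
for an in(0,.1,.2):print(an,proj('side',W(p,[-.01-.08*np.cos(.75-an),.075,.235+.08*np.sin(.75-an)])),proj('top',W(p,[-.01-.08*np.cos(.75-an),.075,.235+.08*np.sin(.75-an)])))
print(W(p,[-.112,0,.18]),proj('top',W(p,[-.148,0,.208])),proj('top',W(p,[-.112,0,.18])))
g=plane('top',215,157,.05);print('grey',g)
E
```

```text
[0.66603673 0.09083486 0.13      ] [ 0.62845468 -0.03783569  0.13      ] 0.13404671512827304
disc [0.64678436 0.02865167 0.026     ] side bar [0.66707819 0.08867207 0.13      ] [ 0.62421376 -0.03130145  0.13      ]
basket [ 0.6467872   0.02772246 -0.30310096] [[0.5, -0.1], [-1.8, 0.5], [0.4, -0.0], [0.3, 0.3], [-1.1, -0.8]]
base [ 0.71296817 -0.14877443  0.012     ]
base [ 0.53801941 -0.16252373  0.012     ]
base [ 0.55271505 -0.32482505  0.012     ]
tester [ 0.6438593  -0.23648145  0.09583735] [[-1.2, -0.5], [0.2, -1.2], [0.8, 0.6], [0.4, 0.3], [0.6, 0.9]]
tester [ 0.6438593  -0.23648145  0.09583733] [[-1.2, -0.5], [0.2, -1.2], [0.8, 0.6], [0.4, 0.3], [0.6, 0.9]]
tester [ 0.6438593  -0.23648145  0.09583733] [[-1.2, -0.5], [0.2, -1.2], [0.8, 0.6], [0.4, 0.3], [0.6, 0.9]]
0 [[268.12340283 169.75290096]] [[433.44703003 153.41354746]]
0.1 [[270.31308612 172.02075263]] [[433.17019824 157.54959013]]
0.2 [[272.24007821 174.45632486]] [[432.79649669 161.35470473]]
[ 0.53237325 -0.2471988   0.18      ] [[472.83892133 206.388625  ]] [[466.24610957 190.58292549]]
grey [0.64185131 0.25408021 0.05      ]
```

>>> move_arm(series=[[[0,0,-35],[0,0,-0.14],60],[[0,0,-35],[0,0,-0.14],60],[[0,0,-35],[0,0,-0.14],60],[[0,0,-35],[0,0,-0.14],60],[[0,0,-35],[0,0,-0.14],60]])

```text
time_s: 1.0
position: [0.2569, -0.5695, 0.4016]
orientation: [0.0, 0.976, -0.219, 0.0]
wrist_force: [-0.4, -0.0, -0.4]
opening: 0.06
```

```bash
cat >> h.py <<'E'
from scipy.spatial.transform import Rotation as R
def delta(tgt,yaw):
    """tool-frame shift (mm) and turn to tool-down pose at TCP tgt with tool x at world angle yaw"""
    s=bot.read_state();q=s['orientation'];r=R.from_quat(np.r_[q[1:],q[0]])
    t=R.from_matrix(np.array([[np.cos(yaw),np.sin(yaw),0],[np.sin(yaw),-np.cos(yaw),0],[0,0,-1.]]).reshape(3,3))
    d=np.array(tgt)-s['position']
    X=r.as_matrix()[:,0]
    print('t',round(s['time_s'],2),'pos',np.round(s['position'],4),'yaw',round(np.arctan2(X[1],X[0]),3),'F',np.round(s['wrist_force'],1),'open',round(s['opening']*1e3,1))
    print(' shift in present tool axes',np.round(r.inv().apply(d)*1e3,1),'in target axes',np.round(t.inv().apply(d)*1e3,1),'turn',np.round((r.inv()*t).as_rotvec(),3))
E
python3 -c "
from h import *
delta([.6366,-.0054,.25],-.303)"
```

```text
t 1.0 pos [ 0.2569 -0.5695  0.4016] yaw -0.441 F [-0.4 -0.  -0.4] open 60.0
 shift in present tool axes [ 102.4 -672.3  151.6] in target axes [ 194.1 -651.7  151.6] turn [ 0.    -0.    -0.138]
```

>>> move_arm(series=[[[0,0,0],[0,0,-0.138],60],[[12,-41,0],[0,0,0],60],[[12,-41,0],[0,0,0],60],[[12,-41,0],[0,0,0],60],[[12,-41,0],[0,0,0],60]])

```text
time_s: 1.5
position: [0.3533, -0.4265, 0.4002]
orientation: [0.0, 0.988, -0.154, 0.0]
wrist_force: [0.7, -0.7, -0.8]
opening: 0.0601
```

>>> move_arm(series=[[[12,-41,0],[0,0,0],60],[[12,-41,0],[0,0,0],60],[[12,-41,0],[0,0,0],60],[[12,-41,0],[0,0,0],60],[[12,-41,0],[0,0,0],60]])

```text
time_s: 2.0
position: [0.4728, -0.2494, 0.4003]
orientation: [0.0, 0.988, -0.154, 0.0]
wrist_force: [-0.1, -0.9, 0.8]
opening: 0.0601
```

>>> move_arm(series=[[[12,-41,0],[0,0,0],60],[[12,-41,0],[0,0,0],60],[[12,-41,0],[0,0,0],60],[[12,-41,0],[0,0,0],60],[[12,-41,0],[0,0,0],60]])

```text
time_s: 2.5
position: [0.5923, -0.0725, 0.4002]
orientation: [0.0, 0.988, -0.154, 0.0]
wrist_force: [0.8, -1.6, 1.0]
opening: 0.06
```

```bash
python3 -c "
from h import *
delta([.6366,-.0054,.2],-.303)"
```

```text
t 2.5 pos [ 0.5923 -0.0725  0.4002] yaw -0.309 F [ 0.8 -1.6  1. ] open 60.0
 shift in present tool axes [ 21.7 -77.4 200.2] in target axes [ 22.2 -77.3 200.2] turn [ 0.    -0.    -0.006]
```

>>> move_arm(series=[[[13,-39,40],[0,0,0],60],[[12,-38,45],[0,0,0],60],[[0,0,45],[0,0,0],60],[[0,0,45],[0,0,0],60],[[0,0,0],[0,0,0],60]])

```text
time_s: 3.0
position: [0.6293, -0.0182, 0.2324]
orientation: [0.0, 0.988, -0.154, -0.004]
wrist_force: [-0.9, -0.3, 0.4]
opening: 0.0603
```

```bash
python3 - <<'E'
from h import *
delta([.6366,-.0054,.131],-.303)
t=bot.capture('top');s=bot.capture('side')
o=np.hstack([crop('t',t,270,100,100,120,4),crop('s',s,180,200,100,120,4)]);cv2.imwrite('pics/c2.png',o)
for y in(.065,-.065,-.035):
    p=[.6468-np.sin(-.303)*y,.0277+np.cos(.303)*y,.13];print((proj('top',p)[0]-[270,100])*4,(proj('side',p)[0]-[180,200])*4+[400,0])
E
```

```text
t 3.0 pos [ 0.6293 -0.0182  0.2324] yaw -0.309 F [-0.9 -0.3  0.4] open 60.3
 shift in present tool axes [  4.  -14.6 101.3] in target axes [  3.2 -14.4 101.4] turn [ 0.002  0.008 -0.006]
[ 70.19238856 129.27647665] [521.11854472 331.62981711]
[319.34093629 202.09988901] [633.31037168 211.37251935]
[261.44039952 185.17619147] [609.04690995 237.38028142]
```

View pics/c2.png

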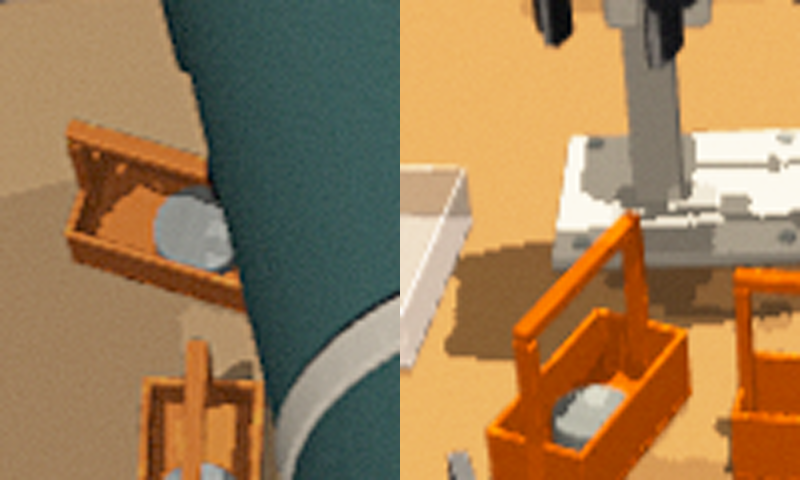

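Both views match the fit: the bar ends show at (70,130) in the top crop, and at (524,333) and (633,213) in the side crop. I'll go down on the bar.

>>> move_arm(series=[[[3,-14,21],[0,0,0],50],[[0,0,30],[0,0,0],50],[[0,0,30],[0,0,0],50],[[0,0,20],[0,0,0],50],[[0,0,0],[0,0,0],50]])

```text
time_s: 3.6
position: [0.6393, -0.0059, 0.1373]
orientation: [0.0, 0.988, -0.154, -0.0]
wrist_force: [-0.0, 0.4, 0.2]
opening: 0.05
```

```bash
python3 -c "
from h import *
delta([.6366,-.0054,.131],-.303)"
```

```text
t 3.6 pos [ 0.6393 -0.0059  0.1373] yaw -0.31 F [-0.   0.4  0.2] open 50.0
 shift in present tool axes [-2.7  0.3  6.3] in target axes [-2.7  0.3  6.3] turn [ 0.     0.    -0.007]
```

>>> move_arm(series=[[[-2.5,0,6],[0,0,0],50],[[0,0,0],[0,0,0],5],[[0,0,0],[0,0,0],5],[[0,0,0],[0,0,0],5],[[0,0,0],[0,0,0],5]], force=70)

```text
time_s: 4.1
position: [0.6369, -0.0048, 0.1314]
orientation: [-0.0, 0.988, -0.154, 0.0]
wrist_force: [0.2, 1.2, -0.4]
opening: 0.005
```

>>> move_arm(series=[[[0,0,0],[0,0,0],5],[[0,0,0],[0,0,0],5],[[0,0,0],[0,0,0],5],[[0,0,0],[0,0,0],5]])

```text
time_s: 4.5
position: [0.6366, -0.0047, 0.1307]
orientation: [-0.0, 0.988, -0.154, -0.0]
wrist_force: [-0.2, 0.2, -0.6]
opening: 0.005
```

The opening went to 5 mm, so the fingers closed on nothing. I'll look.

```bash
python3 - <<'E'
from h import *
t=bot.capture('top');s=bot.capture('side')
o=np.hstack([crop('t',t,270,100,100,120,4),crop('s',s,180,200,100,120,4)]);cv2.imwrite('pics/c3.png',o)
st=bot.read_state()
for z in (0,.019):
  print(proj('side',np.array(st['position'])-[0,0,z+.006]))
E
```

```text
[[232.24414492 261.40696635]]
[[232.83006116 267.97633551]]
```

View pics/c3.png

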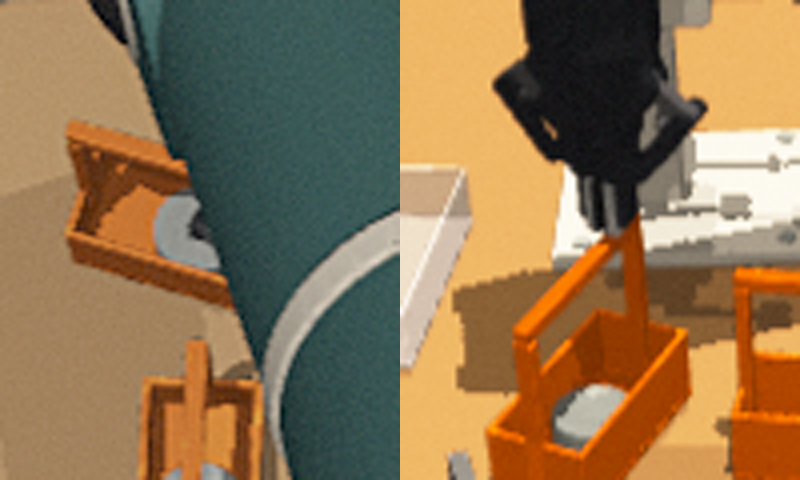

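Side view: the fingers are shut with tips near pixel (233,259), about 9 px above where the reported TCP puts them, and the bar is not between them. I'll compare the reported TCP with the first pictures to see whether this is an offset in the cameras or the arm.

```bash
python3 - <<'E'
from h import *
for P in ([.2569,-.5694,.2244],[.2569,-.5694,.1994]):
    print(proj('side',P),proj('top',P))
x=np.array([.411,-.9116,0])
for k in(-1,1):print('tip',proj('side',np.array([.2569,-.5694,.2124])+k*.045*x))
print('base',proj('side',[0,0,0]),proj('top',[0,0,0]))
st=bot.read_state();p=st['position']
print(p, st['joint_pos'])
a=[.6468-np.sin(-.303)*-.035,.0277-np.cos(.303)*.035]
f=lambda dz,dy:proj('side',np.array(p)+[0,dy,dz])[0]
print('tip h',f(-.025,0),f(0,0),f(-.025,-.04),f(0,-.04))
s0=cv2.imread('pics/side0.png');s=bot.capture('side')
cv2.imwrite('pics/c4.png',np.hstack([crop('s',s0,350,60,100,100,4),crop('s',s,205,215,50,50,8)]))
E
```

```text
[[386.29303299 138.79597105]] [[674.7451359  344.63420126]]
[[385.66481349 146.30488246]] [[665.30320062 343.84291418]]
tip [[392.61317111 147.63911953]]
tip [[379.64405361 137.40926578]]
base [[495.83917188 317.24340517]] [[333.64230762 465.5310696 ]]
[ 0.63659003 -0.00472586  0.13075013] [ 0.30966598  0.58259129 -0.48504594  1.65069067  0.31253768  0.98632103
 -0.59035198]
tip h [232.83006116 267.97633551] [232.05717596 259.31064603] [236.09680745 258.58760002] [235.37756451 250.05283904]
```

View pics/c4.png

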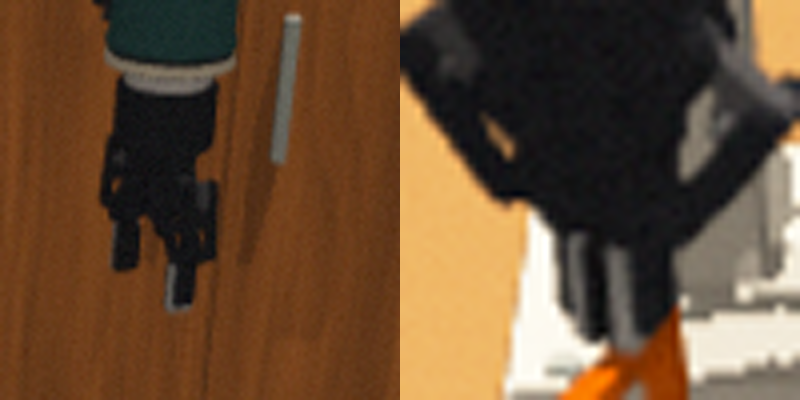

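The camera matches the table, the robot base and the tester. But the fingers appear about 26–35 mm higher than the reported TCP in both poses, and the tips overlap the bar from above. So the reported z seems to read low. Going 26 mm lower is safe under either reading, because the tray rim is at 50 mm.

>>> move_arm(series=[[[0,0,0],[0,0,0],50],[[0,0,0],[0,0,0],50],[[0,0,0],[0,0,0],50],[[0,0,0],[0,0,0],50],[[0,0,10],[0,0,0],50]])

```text
time_s: 5.15
position: [0.6373, -0.0047, 0.1215]
orientation: [-0.0, 0.988, -0.154, 0.001]
wrist_force: [0.6, 0.4, 0.2]
opening: 0.0498
```

>>> move_arm(series=[[[0,0,10],[0,0,0],50],[[0,0,6],[0,0,0],50],[[0,0,0],[0,0,0],50],[[0,0,0],[0,0,0],8],[[0,0,0],[0,0,0],8]])

```text
time_s: 5.65
position: [0.6368, -0.0047, 0.105]
orientation: [-0.0, 0.988, -0.154, 0.0]
wrist_force: [0.4, -0.0, -1.2]
opening: 0.0217
```

>>> move_arm(series=[[[0,0,0],[0,0,0],5],[[0,0,0],[0,0,0],5],[[0,0,0],[0,0,0],5],[[0,0,0],[0,0,0],5]])

```text
time_s: 6.05
position: [0.637, -0.0049, 0.1052]
orientation: [-0.0, 0.988, -0.154, 0.0]
wrist_force: [1.4, -1.9, 5.0]
opening: 0.0084
```

```bash
python3 - <<'E'
from h import *
s=bot.capture('side');t=bot.capture('top')
cv2.imwrite('pics/c5.png',np.hstack([crop('s',s,180,200,100,120,4),crop('t',t,270,100,100,120,4)]))
delta([.6366,-.0054,.131],-.303)
E
```

```text
t 6.15 pos [ 0.637  -0.0049  0.1052] yaw -0.309 F [ 1.6 -2.2  6. ] open 8.3
 shift in present tool axes [ -0.2   0.6 -25.8] in target axes [ -0.3   0.6 -25.8] turn [-0.    -0.001 -0.006]
```

View pics/c5.png

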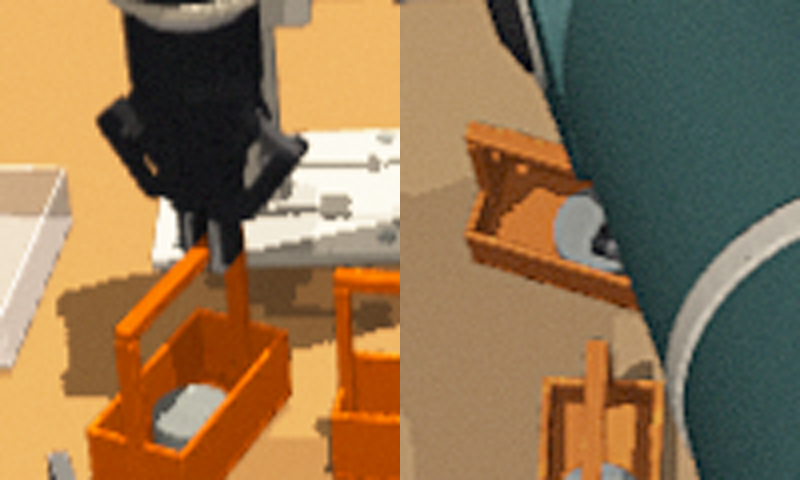

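Now the opening holds at 8.3 mm with the fingers on both sides of the bar at crop (215,250), and a load shows at the wrist. I'll lift slowly and check.

>>> move_arm(series=[[[0,0,0],[0,0,0],4],[[0,0,-6],[0,0,0],4],[[0,0,-8],[0,0,0],4],[[0,0,-10],[0,0,0],4],[[0,0,-10],[0,0,0],4]], force=100)

```text
time_s: 6.65
position: [0.6365, -0.0046, 0.1396]
orientation: [-0.0, 0.988, -0.154, -0.0]
wrist_force: [0.4, 0.5, -3.7]
opening: 0.0073
```

```bash
python3 - <<'E'
from h import *
s=bot.capture('side');t=bot.capture('top')
cv2.imwrite('pics/c6.png',np.hstack([crop('s',s,180,200,100,120,4),crop('t',t,270,100,100,120,4)]))
delta([.6366,-.0054,.131],-.303)
E
```

```text
t 6.75 pos [ 0.6373 -0.0046  0.1406] yaw -0.309 F [ 1.5  0.3 -5.1] open 7.5
 shift in present tool axes [-0.5  1.   9.6] in target axes [-0.5  1.   9.6] turn [-0.001 -0.002 -0.006]
```

View pics/c6.png

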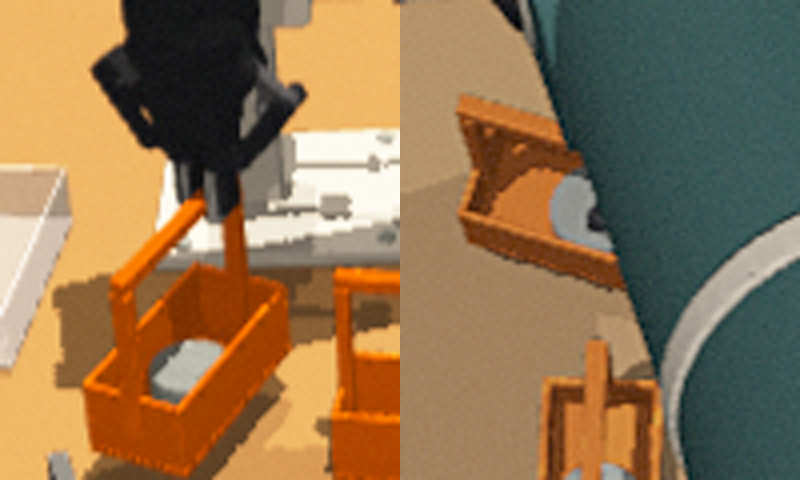

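Lifted and upright. Next I raise it to clear the other baskets, then back it away toward the robot.

>>> move_arm(series=[[[0,0,-18],[0,0,0],4],[[0,0,-30],[0,0,0],4],[[0,0,-35],[0,0,0],4],[[0,0,-35],[0,0,0],4],[[0,0,-22],[0,0,0],4]])

```text
time_s: 7.25
position: [0.6369, -0.0046, 0.2814]
orientation: [-0.0, 0.988, -0.154, 0.001]
wrist_force: [0.2, -0.5, -4.2]
opening: 0.0072
```

>>> move_arm(series=[[[-10,3,0],[0,0,0],4],[[-18,6,0],[0,0,0],4],[[-23,7,0],[0,0,0],4],[[-23,7,0],[0,0,0],4],[[-23,7,0],[0,0,0],4]])

```text
time_s: 7.75
position: [0.5329, -0.0039, 0.2771]
orientation: [0.0, 0.988, -0.154, -0.001]
wrist_force: [0.4, 0.9, -3.8]
opening: 0.0076
```

>>> move_arm(series=[[[-23,7,0],[0,0,0],4],[[-23,7,0],[0,0,0],4],[[-18,6,0],[0,0,-0.05],4],[[-10,3,0],[0,0,-0.08],4],[[0,0,0],[0,0,-0.08],4]])

```text
time_s: 8.25
position: [0.4552, -0.004, 0.2776]
orientation: [0.001, 0.999, -0.048, -0.001]
wrist_force: [1.1, 0.2, -5.1]
opening: 0.0076
```

>>> move_arm(series=[[[0,0,0],[0,0,-0.08],4],[[0,0,0],[0,0,-0.08],4],[[0,0,0],[0,0,-0.035],4],[[0,0,0],[0,0,0],4],[[0,0,0],[0,0,0],4]])

```text
time_s: 8.75
position: [0.4569, -0.0039, 0.278]
orientation: [-0.0, 0.999, 0.047, -0.001]
wrist_force: [-0.0, 0.2, -3.9]
opening: 0.0073
```

```bash
python3 -c "
from h import *
delta([.456,-.2887,.28],.096)"
```

```text
t 8.75 pos [ 0.4569 -0.0039  0.278 ] yaw 0.095 F [-0.   0.2 -3.9] open 7.3
 shift in present tool axes [-27.8 283.4  -2. ] in target axes [-28.2 283.4  -2. ] turn [-0.     0.001 -0.001]
```

>>> move_arm(series=[[[-2,12,0],[0,0,0],4],[[-2,20,0],[0,0,0],4],[[-3,27,0],[0,0,0],4],[[-3,27,0],[0,0,0],4],[[-3,27,0],[0,0,0],4]])

```text
time_s: 9.25
position: [0.4549, -0.1194, 0.2786]
orientation: [0.0, 0.999, 0.047, -0.0]
wrist_force: [0.5, -0.5, -4.5]
opening: 0.0077
```

>>> move_arm(series=[[[-3,27,0],[0,0,0],4],[[-3,27,0],[0,0,0],4],[[-3,27,0],[0,0,0],4],[[-2,27,0],[0,0,0],4],[[-2,27,0],[0,0,0],4]])

```text
time_s: 9.75
position: [0.4547, -0.2551, 0.2785]
orientation: [0.0, 0.999, 0.047, -0.0]
wrist_force: [0.6, -0.4, -4.2]
opening: 0.0075
```

>>> move_arm(series=[[[-2,20,0],[0,0,0],4],[[0,15,0],[0,0,0],4],[[0,0,0],[0,0,0],4],[[0,0,0],[0,0,0],4],[[0,0,0],[0,0,0],4]])

```text
time_s: 10.25
position: [0.4569, -0.2874, 0.2787]
orientation: [-0.0, 0.999, 0.048, -0.0]
wrist_force: [-0.5, 1.1, -4.6]
opening: 0.0074
```

```bash
python3 - <<'E'
from h import *
s=bot.capture('side');t=bot.capture('top');cv2.imwrite('pics/s7.png',s);cv2.imwrite('pics/t7.png',t)
delta([.5358,-.282,.215],.096)
cv2.imwrite('pics/c7.png',np.hstack([crop('s',s,220,110,130,150,3),crop('t',t,390,90,136,150,3)]))
st=bot.read_state();g=np.array(st['position'])+[0,0,.020]
u=np.array([-np.sin(.096),np.cos(.096),0])
for y in(.1,-.03,.035): 
    p=g+u*y+[0,0,.005 if y!=.035 else 0];print(y,p,(proj('side',p)[0]-[220,110])*3,(proj('top',p)[0]-[390,90])*3+[390,0])
E
```

```text
t 10.35 pos [ 0.457  -0.2875  0.2788] yaw 0.097 F [-0.   0.4 -5.5] open 7.8
 shift in present tool axes [79.   2.1 63.8] in target axes [79.   2.1 63.8] turn [-0.    -0.     0.001]
0.1 [ 0.4473743  -0.18798485  0.30384088] [293.62973065 158.76573821] [569.47578986 402.45731181]
-0.03 [ 0.45983514 -0.31738627  0.30384088] [289.11702129  98.8664563 ] [815.81718572 378.22815412]
0.035 [ 0.45360472 -0.25268556  0.29884088] [291.22079039 133.05512565] [689.75321194 392.10372874]
```

View pics/c7.png

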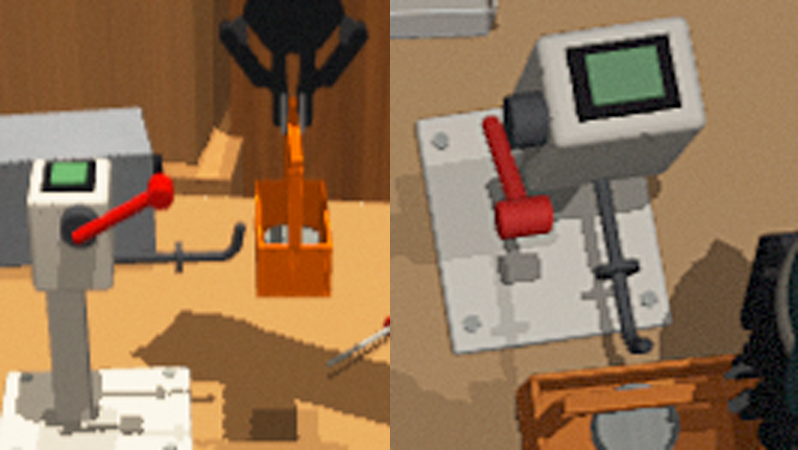

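Side crop: the basket hangs level at (293,240), clear of the hook tip at (240,228). In the top crop the bar's left end is near (567,398), against (569,402) predicted. The tray rim must also stay below the collar, so I'll pass over the tip at bar height of about 0.224 m. I'll lower first and recheck.

>>> move_arm(series=[[[0,0,15],[0,0,0],4],[[0,2,25],[0,0,0],4],[[0,0,22],[0,0,0],4],[[0,0,12],[0,0,0],4],[[0,0,0],[0,0,0],4]])

```text
time_s: 10.85
position: [0.4565, -0.2896, 0.2036]
orientation: [-0.001, 0.999, 0.048, -0.001]
wrist_force: [0.5, 0.2, -3.8]
opening: 0.0074
```

```bash
python3 - <<'E'
from h import *
s=bot.capture('side');s2=bot.capture('top')
delta([.5358,-.282,.204],.096)
st=bot.read_state();g=np.array(st['position'])+[0,0,.020]
u=np.array([-np.sin(.096),np.cos(.096),0]);x=np.array([np.cos(.096),np.sin(.096),0])
o=crop('s',s,225,140,100,120,6)
o=cv2.resize(s[145:245,230:340],None,fx=6,fy=6,interpolation=cv2.INTER_CUBIC)
m=g+.035*u
def dot(p,col):
    q=((proj('side',p)[0]-[230,145]+.5)*6).astype(int);cv2.circle(o,tuple(map(int,q)),3,col,-1)
for sx in(-1,1):
    dot(m+.065*u+sx*.005*x+[0,0,.005],(255,0,0)); dot(m-.065*u+sx*.005*x+[0,0,.005],(255,0,0))
    dot(m+.065*u+sx*.032*x-[0,0,.125],(0,255,0)); dot(m+.065*u+sx*.032*x-[0,0,.075],(0,255,0))
c,sn=np.cos(.0958),np.sin(.0958);T=np.array([.6439,-.2365,0])
for lx,z in((-.153,.208),(-.148,.208),(-.112,.18),(-.134,.18),(-.096,.189)): dot(T+[c*lx,sn*lx,z],(255,255,0))
cv2.imwrite('pics/c8.png',o)
E
```

```text
t 10.95 pos [ 0.4575 -0.2901  0.2056] yaw 0.096 F [-0.   0.8 -3.6] open 7.6
 shift in present tool axes [78.8 -0.6  1.6] in target axes [78.8 -0.6  1.6] turn [ 0.    -0.001  0.   ]
```

View pics/c8.png

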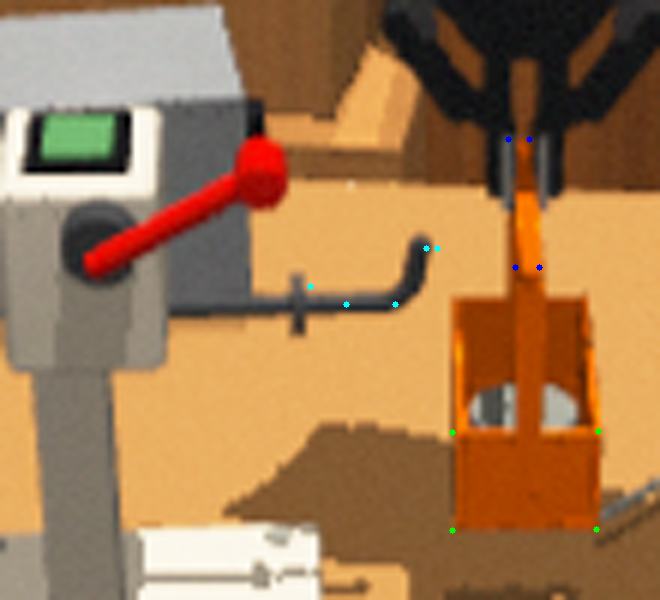

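The overlay matches the basket (green and blue dots on its edges). The hook shows about 1–2 px left of and above my tester estimate, so I'll aim 3 mm further in x and 3 mm toward −y. Now over the tip.

>>> move_arm(series=[[[10,3,0],[0,0,0],4],[[20,0,0],[0,0,0],4],[[20,0,0],[0,0,0],4],[[20,0,0],[0,0,0],4],[[12,0,0],[0,0,0],4]])

```text
time_s: 11.45
position: [0.5412, -0.285, 0.2055]
orientation: [0.0, 0.999, 0.048, 0.001]
wrist_force: [-0.7, 0.3, -3.7]
opening: 0.0075
```

>>> move_arm(series=[[[0,0,0],[0,0,0],4],[[0,0,8],[0,0,0],4],[[0,0,10],[0,0,0],4],[[0,0,8],[0,0,0],4],[[0,0,4],[0,0,0],4]])

```text
time_s: 11.95
position: [0.5381, -0.2853, 0.1735]
orientation: [-0.0, 0.999, 0.048, -0.001]
wrist_force: [0.0, 0.4, -4.3]
opening: 0.0074
```

```bash
python3 -c "
from h import *
delta([.539,-.2855,.165],.096)"
```

```text
t 11.95 pos [ 0.5381 -0.2853  0.1735] yaw 0.095 F [ 0.   0.4 -4.3] open 7.4
 shift in present tool axes [0.9 0.3 8.5] in target axes [0.9 0.2 8.5] turn [-0.001  0.001 -0.001]
```

Lowering until the hook takes the weight.

>>> move_arm(series=[[[0,0,2],[0,0,0],4],[[0,0,2],[0,0,0],4],[[0,0,1.5],[0,0,0],4],[[0,0,0],[0,0,0],4]])

```text
time_s: 12.35
position: [0.539, -0.2853, 0.1693]
orientation: [-0.0, 0.999, 0.048, 0.0]
wrist_force: [-0.2, -0.0, -4.4]
opening: 0.0076
```

>>> move_arm(series=[[[0,0,1],[0,0,0],4],[[0,0,1],[0,0,0],4],[[0,0,0],[0,0,0],4],[[0,0,0],[0,0,0],4]])

```text
time_s: 12.75
position: [0.5389, -0.2853, 0.1673]
orientation: [-0.0, 0.999, 0.048, -0.0]
wrist_force: [-0.8, 0.1, -4.5]
opening: 0.0077
```

>>> move_arm(series=[[[0,0,1],[0,0,0],4],[[0,0,1],[0,0,0],4],[[0,0,0],[0,0,0],4],[[0,0,0],[0,0,0],4]])

```text
time_s: 13.15
position: [0.539, -0.2853, 0.1653]
orientation: [0.0, 0.999, 0.048, 0.0]
wrist_force: [-0.1, 0.9, -3.1]
opening: 0.0073
```

>>> move_arm(series=[[[0,0,1],[0,0,0],4],[[0,0,1],[0,0,0],4],[[0,0,0],[0,0,0],4],[[0,0,0],[0,0,0],4]])

```text
time_s: 13.55
position: [0.5392, -0.2854, 0.1641]
orientation: [0.0, 0.999, 0.048, 0.0]
wrist_force: [-4.8, 0.5, 9.5]
opening: 0.0074
```

```bash
python3 - <<'E'
from h import *
s=bot.capture('side');t=bot.capture('top')
delta([.539,-.2855,.165],.096)
cv2.imwrite('pics/c9.png',np.hstack([crop('s',s,220,120,100,150,4),crop('t',t,390,90,100,150,4)]))
E
```

```text
t 13.65 pos [ 0.5392 -0.2854  0.1641] yaw 0.096 F [-4.6  1.4  9.3] open 7.5
 shift in present tool axes [-0.2  0.1 -0.9] in target axes [-0.2  0.1 -0.9] turn [ 0.001 -0.001 -0.   ]
```

View pics/c9.png

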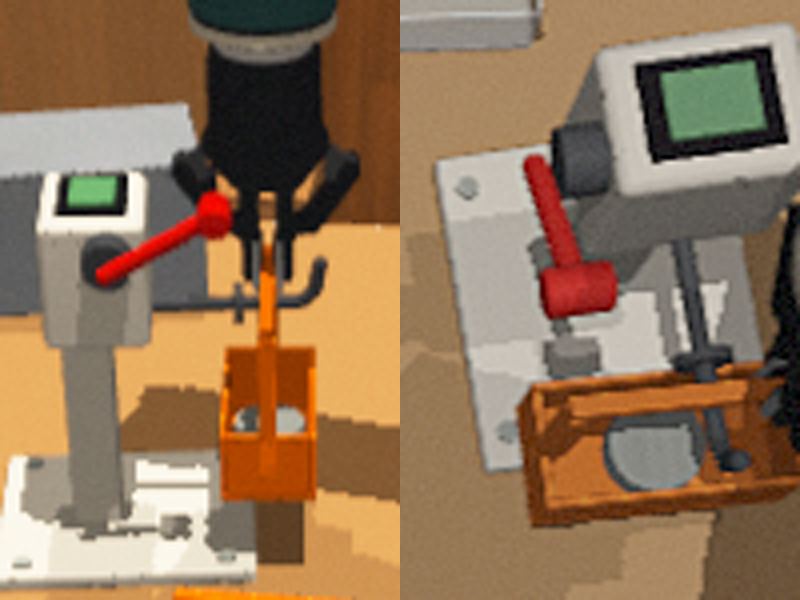

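Contact at reported z 0.164, and the wrist force turned upward. The bar lies between the collar (crop 240,300) and the upturned tip (320,265), with the hook near the bar's middle. Easing the load, then releasing.

>>> move_arm(series=[[[0,0,-1],[0,0,0],4],[[0,0,0],[0,0,0],12],[[0,0,0],[0,0,0],18],[[0,0,0],[0,0,0],30],[[0,0,0],[0,0,0],40]])

```text
time_s: 14.15
position: [0.539, -0.2853, 0.1642]
orientation: [-0.0, 0.999, 0.048, -0.0]
wrist_force: [-0.4, -0.7, 0.1]
opening: 0.0398
```

>>> move_arm(series=[[[0,0,0],[0,0,0],40],[[0,0,-5],[0,0,0],40],[[0,0,-10],[0,0,0],40],[[0,0,-15],[0,0,0],40],[[0,0,-25],[0,0,0],40]])

```text
time_s: 14.65
position: [0.5386, -0.2851, 0.2201]
orientation: [-0.0, 0.999, 0.048, -0.001]
wrist_force: [-0.1, -0.9, 0.0]
opening: 0.0401
```

>>> move_arm(series=[[[0,0,-35],[0,0,0],20],[[0,0,-35],[0,0,0],5],[[0,0,-30],[0,0,0],2],[[0,0,0],[0,0,0],2],[[0,0,0],[0,0,0],2]])

```text
time_s: 15.15
position: [0.5391, -0.2853, 0.3208]
orientation: [0.001, 0.999, 0.048, 0.001]
wrist_force: [-1.1, 0.2, 0.2]
opening: 0.0018
```

```bash
python3 - <<'E'
from h import *
s=bot.capture('side');t=bot.capture('top');cv2.imwrite('pics/s10.png',s);cv2.imwrite('pics/t10.png',t)
T=np.array([.6465,-.2395,0]);c,sn=np.cos(.0958),np.sin(.0958)
W=lambda l:T+[c*l[0]-sn*l[1],sn*l[0]+c*l[1],l[2]]
for a in(0,.1,.15,.2,.25):
    p=W([-.01-.08*np.cos(.75-a),.075,.235+.08*np.sin(.75-a)]);print(a,np.round(p,4),proj('side',p)[0],proj('top',p)[0])
for cm in('side','top'):
  for q in('lever_tip','orange_basket'):print(cm,q,[(np.round(b['extent'],1).tolist(),round(b['conf'],2)) for b in bot.boxes_of(cm,q)][:5])
for im in(s,t):
    b,g,r=[im[:,:,i].astype(int) for i in range(3)]
    m=((r>120)&(g<50)&(b<60)).astype(np.uint8)
    n,l,st,ce=cv2.connectedComponentsWithStats(m);print([(st[i].tolist(),np.round(ce[i],1).tolist()) for i in range(1,n) if st[i][4]>60])
print('hung bar mid top/side',proj('top',W([-.112,0,.185]))[0],proj('side',W([-.112,0,.185]))[0])
delta(W([-.0816,.075,.30]),.096)
cv2.imwrite('pics/c10.png',np.hstack([crop('s',s,220,120,100,150,4),crop('t',t,390,90,100,150,4)]))
E
```

```text
0 [ 0.5711 -0.1714  0.2895] [267.23408305 169.19964242] [435.2382356  151.85345405]
0.1 [ 0.566  -0.1719  0.2834] [269.42156344 171.46430524] [434.9503034  155.99769211]
0.15 [ 0.5636 -0.1721  0.2802] [270.41826119 172.66109007] [434.76925489 157.94864494]
0.2 [ 0.5615 -0.1723  0.2768] [271.34706224 173.89646005] [434.56450423 159.81204815]
0.25 [ 0.5595 -0.1725  0.2734] [272.2058213  175.16702521] [434.33690177 161.5833203 ]
side lever_tip [([242.4, 170.2, 274.4, 187.5], 0.69)]
side orange_basket [([357.3, 346.1, 426.1, 437.9], 0.9), ([275.8, 178.8, 301.4, 244.6], 0.86), ([265.2, 266.1, 321.6, 325.0], 0.75), ([214.4, 165.1, 301.7, 265.5], 0.7), ([280.1, 309.0, 326.6, 401.9], 0.63)]
top lever_tip [([419.4, 129.6, 445.0, 169.2], 0.62)]
top orange_basket [([302.1, 184.8, 334.6, 259.3], 0.93), ([422.9, 180.3, 501.4, 222.8], 0.87), ([185.3, 227.3, 260.9, 266.7], 0.78), ([150.9, 299.7, 226.1, 369.3], 0.77)]
[([244, 168, 34, 23, 198], [263.4, 178.5]), ([348, 206, 24, 15, 154], [360.6, 212.8])]
[([421, 129, 23, 39, 346], [431.5, 152.9])]
hung bar mid top/side [468.51040728 188.51071675] [286.34395213 193.0854087 ]
t 15.45 pos [ 0.5387 -0.2852  0.3187] yaw 0.096 F [-0.3  0.4 -0. ] open 2.0
 shift in present tool axes [  30.1 -110.2   18.7] in target axes [  30.1 -110.2   18.7] turn [-0.001  0.001  0.   ]
```

View pics/c10.png

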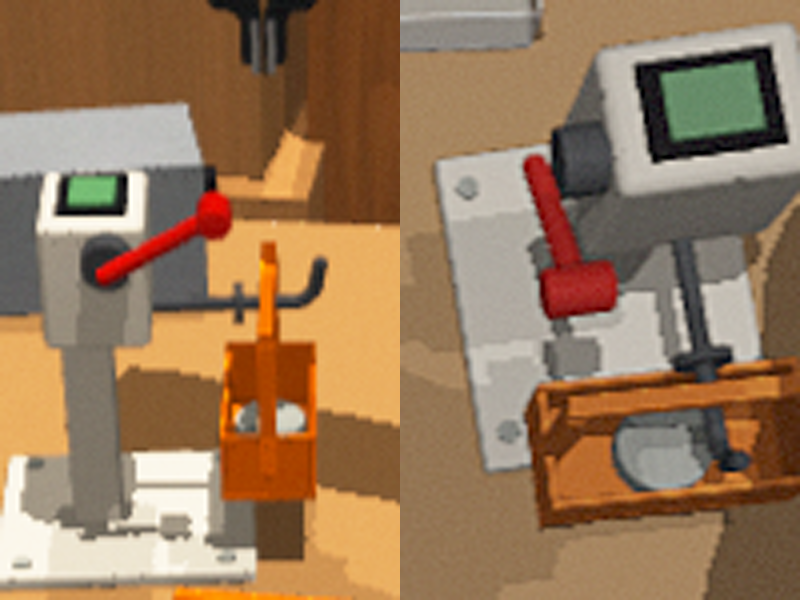

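The basket hangs free on the hook, upright, with the bar seated between collar and tip and the gripper clear. The lever grip is at side (273.5,174) and top (434.5,162), which gives an angle of about 0.22. Next I go above the grip with the fingers shut and press.

>>> move_arm(series=[[[5,-20,0],[0,0,0],2],[[8,-30,0],[0,0,0],2],[[9,-35,0],[0,0,0],2],[[6,-25,0],[0,0,0],2],[[0,0,0],[0,0,0],2]])

```text
time_s: 15.95
position: [0.5569, -0.169, 0.3193]
orientation: [-0.001, 0.999, 0.051, 0.0]
wrist_force: [-0.3, -0.8, 0.1]
opening: 0.0021
```

>>> move_arm(series=[[[0,0,10],[0,0,0],2],[[0,0,10],[0,0,0],2],[[0,0,8],[0,0,0],2],[[0,0,8],[0,0,0],2],[[0,0,8],[0,0,0],2]])

```text
time_s: 16.45
position: [0.556, -0.1736, 0.2744]
orientation: [-0.0, 0.999, 0.048, -0.0]
wrist_force: [-2.3, -1.2, 3.1]
opening: 0.0018
```

```bash
python3 - <<'E'
from h import *
delta([.555,-.173,.228],.096)
for cm in('side','top'):
    im=bot.capture(cm);b,g,r=[im[:,:,i].astype(int) for i in range(3)]
    m=((r>120)&(g<50)&(b<60)).astype(np.uint8)
    n,l,st,ce=cv2.connectedComponentsWithStats(m);print(cm,[(st[i].tolist(),np.round(ce[i],1).tolist()) for i in range(1,n) if st[i][4]>60])
E
```

```text
t 16.45 pos [ 0.556  -0.1736  0.2744] yaw 0.095 F [-2.3 -1.2  3.1] open 1.8
 shift in present tool axes [-0.9 -0.7 46.4] in target axes [-0.9 -0.7 46.4] turn [-0.     0.001 -0.001]
side [([244, 174, 35, 17, 166], [262.0, 181.3]), ([348, 206, 24, 15, 156], [360.5, 212.9])]
top []
```

The lever is moving at about 3 N, so I'll keep pressing.

>>> move_arm(series=[[[-1,0,8],[0,0,0],2],[[-1,0,8],[0,0,0],2],[[0,0,8],[0,0,0],2],[[0,0,8],[0,0,0],2],[[0,0,6],[0,0,0],2]])

```text
time_s: 17.05
position: [0.5541, -0.1732, 0.2364]
orientation: [-0.0, 0.999, 0.048, -0.0]
wrist_force: [-1.5, -0.0, 0.4]
opening: 0.0021
```

>>> move_arm(series=[[[0,0,3],[0,0,0],2],[[0,0,2],[0,0,0],2],[[0,0,1],[0,0,0],2],[[0,0,0],[0,0,0],2]])

```text
time_s: 17.45
position: [0.5544, -0.1732, 0.2313]
orientation: [-0.0, 0.999, 0.048, 0.0]
wrist_force: [-0.8, -0.4, -0.5]
opening: 0.0019
```

```bash
cat > lev.py <<'E'
from h import *
T=np.array([.6465,-.2395,0]);c,sn=np.cos(.0958),np.sin(.0958)
W=lambda l:T+[c*l[0]-sn*l[1],sn*l[0]+c*l[1],l[2]]
for a in(.22,.6,.8,.95):
    p=W([-.01-.08*np.cos(.75-a),.075,.235+.08*np.sin(.75-a)]);print(a,np.round(p,3),np.round(proj('side',p)[0],1),np.round(proj('top',p)[0],1))
print('pivot',proj('side',W([-.01,.075,.235]))[0])
for cm in('side','top'):
    im=bot.capture(cm);b,g,r=[im[:,:,i].astype(int) for i in range(3)]
    m=((r>100)&(g<50)&(b<60)).astype(np.uint8)
    n,l,st,ce=cv2.connectedComponentsWithStats(m);print(cm,[(st[i].tolist(),np.round(ce[i],1).tolist()) for i in range(1,n) if st[i][4]>40])
    if cm=='side':
        print('\n'.join(''.join('#' if v else '.' for v in row) for row in m[166:204,240:284]))
    print([(np.round(b['extent'],1).tolist(),round(b['conf'],2)) for b in bot.boxes_of(cm,'orange_basket')])
delta([.555,-.173,.228],.096)
E
python3 lev.py
```

```text
0.22 [ 0.561 -0.172  0.275] [271.7 174.4] [434.5 160.5]
0.6 [ 0.551 -0.173  0.247] [276.1 184.8] [432.2 171.1]
0.8 [ 0.55  -0.173  0.231] [276.6 190.5] [430.6 174.1]
0.95 [ 0.551 -0.173  0.219] [276.2 194.7] [429.3 175.1]
pivot [244.73981126 189.15760061]
side [([244, 186, 38, 11, 195], [265.4, 190.4]), ([348, 206, 24, 17, 171], [360.3, 213.4])]
............................................
............................................
............................................
............................................
............................................
............................................
............................................
............................................
............................................
............................................
............................................
............................................
............................................
............................................
............................................
............................................
................................
[... 780 characters left out ...]
..........................................
............................................
............................................
............................................
[([274.1, 178.1, 302.3, 245.0], 0.98), ([265.2, 265.6, 316.2, 322.4], 0.66), ([356.6, 345.7, 427.6, 439.1], 0.63), ([279.5, 309.3, 325.5, 403.1], 0.56)]
top [([560, 304, 15, 19, 113], [566.5, 314.3])]
[([150.5, 301.0, 226.1, 367.8], 0.95), ([303.1, 182.2, 334.6, 259.1], 0.86), ([424.2, 186.7, 430.1, 224.4], 0.73), ([184.6, 227.6, 261.3, 267.1], 0.61)]
t 17.65 pos [ 0.5544 -0.1733  0.2315] yaw 0.096 F [0.6 0.1 0.1] open 1.8
 shift in present tool axes [ 0.6 -0.2  3.5] in target axes [ 0.6 -0.2  3.5] turn [ 0. -0.  0.]
```

The grip centre is near (277.5,192) against about 194 expected when down, so it is at roughly 0.85 and not on the stop yet. I'll press until the force rises.

>>> move_arm(series=[[[0,0,2],[0,0,0],2],[[0,0,2],[0,0,0],2],[[0,0,2],[0,0,0],2],[[0,0,0],[0,0,0],2]])

```text
time_s: 18.05
position: [0.5542, -0.1732, 0.2249]
orientation: [-0.0, 0.999, 0.048, -0.0]
wrist_force: [0.3, 0.5, 0.4]
opening: 0.0018
```

>>> move_arm(series=[[[0,0,1.5],[0,0,0],2],[[0,0,1.5],[0,0,0],2],[[0,0,0],[0,0,0],2],[[0,0,0],[0,0,0],2]])

```text
time_s: 18.45
position: [0.5545, -0.1733, 0.2235]
orientation: [0.0, 0.999, 0.048, 0.0]
wrist_force: [-7.3, 2.0, 17.9]
opening: 0.0019
```

The stop is reached, with the force up at 18 N. Lifting off straight up and checking.

>>> move_arm(series=[[[0,0,0.5],[0,0,0],2],[[0,0,0],[0,0,0],2],[[0,0,-5],[0,0,0],2],[[0,0,-15],[0,0,0],2],[[0,0,-30],[0,0,0],2]])

```text
time_s: 18.95
position: [0.5534, -0.1731, 0.2713]
orientation: [-0.001, 0.999, 0.048, -0.002]
wrist_force: [-0.3, -0.1, 1.3]
opening: 0.0022
```

>>> move_arm(series=[[[0,0,-40],[0,0,0],2],[[0,0,-40],[0,0,0],2],[[-35,0,-20],[0,0,0],2],[[-40,0,0],[0,0,0],2],[[-20,0,0],[0,0,0],2]])

```text
time_s: 19.45
position: [0.4577, -0.1827, 0.3732]
orientation: [0.001, 0.999, 0.048, 0.001]
wrist_force: [1.2, -0.6, 0.3]
opening: 0.0018
```

```bash
python3 lev.py; python3 - <<'E'
from h import *
for cm in('side','top'):
    bot.capture(cm);print(cm,'grey',[(np.round(b['extent']).tolist(),round(b['conf'],2)) for b in bot.boxes_of(cm,'grey_basket')][:3])
E
```

```text
0.22 [ 0.561 -0.172  0.275] [271.7 174.4] [434.5 160.5]
0.6 [ 0.551 -0.173  0.247] [276.1 184.8] [432.2 171.1]
0.8 [ 0.55  -0.173  0.231] [276.6 190.5] [430.6 174.1]
0.95 [ 0.551 -0.173  0.219] [276.2 194.7] [429.3 175.1]
pivot [244.73981126 189.15760061]
side [([244, 186, 38, 14, 202], [265.4, 191.7]), ([348, 206, 24, 17, 173], [360.3, 213.4])]
............................................
............................................
............................................
............................................
............................................
............................................
............................................
............................................
............................................
............................................
............................................
............................................
............................................
............................................
............................................
............................................
................................
[... 932 characters left out ...]
.........................
[([265.1, 268.6, 319.3, 323.6], 0.91), ([280.4, 308.0, 326.7, 402.9], 0.67), ([358.5, 347.1, 428.9, 438.0], 0.67), ([275.9, 180.3, 298.1, 244.4], 0.56)]
top [([421, 129, 17, 54, 310], [427.3, 163.3])]
[([185.2, 225.4, 263.3, 266.4], 0.92), ([303.0, 183.8, 334.7, 256.2], 0.9), ([145.9, 300.9, 227.6, 366.6], 0.62), ([424.0, 183.1, 448.4, 220.7], 0.59)]
t 19.65 pos [ 0.4598 -0.1824  0.3727] yaw 0.096 F [ 1.3 -1.2 -0.2] open 1.8
 shift in present tool axes [ 95.5  -0.3 144.7] in target axes [ 95.7  -0.2 144.7] turn [ 0.001 -0.001 -0.   ]
side grey [([184.0, 316.0, 230.0, 405.0], 0.71)]
top grey [([178.0, 128.0, 251.0, 187.0], 0.75), ([423.0, 185.0, 451.0, 220.0], 0.49)]
```

The grip centre is now at (277.5,194), which matches the fully-down value. The orange basket still hangs at side box (276,180)–(298,244), the grey basket hasn't moved, and the arm is clear. Handing in.

```bash
python3 -c "
from plant import bot
print(bot.sign_off())"
```

```text
the job is handed in; nothing more can be done
None
```

I hung the farthest orange basket by its bar on the tester's hook and let go. I then pressed the red lever onto its stop, backed the arm clear, and handed the job in at about 20 s of the 64 s allowed.

**Last checks:**
- **Lever:** the side view puts the grip centre at the fully-down position, to within about 1 pixel. The force rose to 18 N when it met the stop.
- **Orange basket:** after I released it, a picture showed it hanging upright, with the bar between the collar and the tip. After the press I had no viewings left. The detector still found it at the same place in the side view, but the arm hid most of it in the top view.
- **Grey basket:** its detection boxes are within about 3 pixels of where they were at the start.

**What went wrong or disagreed:**
- **First grasp:** it closed on nothing. The gripper stood about 26 mm higher than the reported TCP height, so I corrected by that amount from the images.
- **Tester position:** my first estimate was about 3 mm off, and I corrected it before hanging the basket.
- **Grip opening:** it read 7 to 8 mm on the 10 mm bar, but the hold was firm.

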